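Open the ratchet board holder

TASK

Open the ratchet board holder on the bench so that its circuit board can be taken out later: press down the release pad on the sliding jaw and, keeping it pressed, push the jaw back along its bar, away from the board, all the way to the end stop; then let the pad spring up. Only press and push with the fingertips: leave the board lying in the holder, and do not lift or shift it or the things standing around.

Things in the scene. Friction and masses are not known exactly. Their poses are not given: they have to be found in the camera images.
- board_holder: Holder fixed to the bench: aluminium bar 250 mm long (x -115 to 135), 30 wide, top at z 22, on two cross feet 80 long. Origin on the bench under the bar's middle line; x along the bar, the way the jaw opens; z up. Fixed jaw at the -x end (face x -100, top z 40), then the board on its bed (top z 28), the sliding jaw, and the end stop at +x.
- sliding_jaw (a joint): Opening of the sliding jaw, m: 0 at the board, 0.072 at the end stop; starts at 0 to 0.018. The jaw is 80 mm long; its front is at holder x -34 mm + value. From the front: aluminium cheek (0 to 12 mm, top z 45.5), release pad (15 to 63), black upstand (66 to 80). Ratchet: cannot open (8 mm play) unless the pad is pressed; then slides with 3 N friction, stays where left.
- release_pad (a joint): How far the release pad is pressed down, m: 0 up, 0.010 on its stop. Takes about 2.5 N to start, 5 N at the bottom; springs up when let go. The jaw can be opened only while this is above 0.005.
- pad_top (a point): Centre of the top of the release pad, a ribbed grey plate on the sliding jaw, 48 mm along the bar, 36 across; 52 mm above the bench when up, 42 when fully pressed. Moves with the jaw.
- upstand_top (a point): Centre of the top of the upstand, the black wall (14 mm thick, 58 wide, top 66 above the bench) on the jaw at the end-stop side of the pad, 34 mm beyond the pad's centre. Its pushing face is 27 mm beyond the pad's centre and rises 14 mm above the unpressed pad: fingertips on the pad push the jaw by this face. Moves with the jaw.
- end_stop (a point): Middle of the top edge of the end stop's face, 36 mm above the bench; the rear of the sliding jaw rests against this face when fully open.
- circuit_board: Green circuit board with parts on it, 62 mm along the bar, 85 across, 11 high, loose on the holder's bed between the fixed jaw and the sliding jaw; origin at the middle of its underside. To be left lying there.
- wick_spool: Small white spool, 39 mm across, 14 high, loose on the bench near the holder; bystander. Origin at the middle of its underside.
- heatsink: Finned metal heatsink 40x40x20 mm, loose on the bench near the holder; bystander. Origin at the middle of its underside.
- brass_wool_pot: Black pot of brass wool, 63 mm across, 69 high, loose on the bench near the holder; bystander. Origin at the middle of its underside.

How it is judged:
On the way, in this order (a step that is already met when the one before it is completed fails the run):
1. the release pad is pressed down by the fingers while the jaw is still near the board (value of joint release_pad above 0.005 m and value of joint sliding_jaw below 0.035 m and contact force between the fingers and board_holder above 0.5 N), for 0.1 s.
2. the sliding jaw is pushed back to the end stop (value of joint sliding_jaw above 0.066 m), for 0.1 s.
At the end, for the whole second after the job is handed in: The sliding jaw is at the end stop (within 6 mm), the release pad has sprung up (pressed less than 4 mm), the board lies flat in the holder within 12 mm of where it lay, and the spool, heatsink and pot stand within 20 mm of where they stood (value of joint sliding_jaw above 0.066 m and value of joint release_pad below 0.004 m and linear speed of circuit_board below 0.02 m/s and distance of circuit_board from where it was at the start of the episode below 0.012 m and angle between circuit_board's own z axis and vertical below 0.1 rad and distance of each of wick_spool, heatsink, brass_wool_pot from where it was at the start of the episode below 0.02 m); the robot touches nothing.
It fails at once if the board is lifted or shifted (more than 12 mm) (distance of circuit_board from where it was at the start of the episode above 0.012 m).
It fails at once if a bystander is lifted or shifted (more than 20 mm) (distance of any of wick_spool, heatsink, brass_wool_pot from where it was at the start of the episode above 0.02 m).
It also fails if it takes over 40 s, if anything falls off the work surface, if the arm or the gripper's body presses on something with over 40 N, if the wrist force passes 120 N, or if a joint passes its speed limit or range.

ROBOT

A 6-joint arm with a two-finger parallel gripper is mounted at the origin on a cart in front of the work surface, level with it; the furniture and walls round the work are solid. World frame = base frame: x ahead of the robot, y to its left, z up, the work surface at z = 0. Lengths are in m, angles in rad, forces in N, time in s.
With the tool pointing down it reaches from about 0.375 to 0.975 m from the base axis. Payload 3.8 kg.
Tool frame: the origin (TCP) lies midway between the tips of the shut fingers; the grasp point (between the pads) lies 19 mm behind it; z points along the fingers, y is the line along which they close (so a half turn about z gives the same grasp; the last joint's range is limited). The gripper opens to 85 mm and grips with 20 to 120 N. Pads are 22 mm wide; open, the fingers measure 114 mm over their backs; the gripper's body (76 mm by 85 mm) begins 54 mm behind the grasp point. The pads swing forward as they close: fully open they stand 13 mm farther back than shut.
Start: joints at [-1.258, 0.264, 1.604, -0, 1.274, -0.037], TCP at [0.231, -0.634, 0.208] pointing down, gripper open.
Joint ranges: [-2.63, 2.63], [-0.94, 2.18], [0.31, 2.57], [-1.31, 4.45], [0, 2.66], [-2.55, 2.55]. Speed limits (rad/s): [2.57, 2.57, 3.14, 3.14, 3.14, 3.14].

INTERFACE

Orientations are given as a rotation vector (axis times angle).
In Python, from workcell import status, read_camera, workorder, masks_of gives the robot as it stands.
- The arm moves only by the tool drive_tool, never from a script. Its argument "rows" is a list of rows, each a list of 7 numbers: the turn, a rotation vector about the tool's x, y, z in degrees, then the shift along the tool's x, y, z in m, then the opening, from 0 (shut) to 1 (fully open). In form: [[ax, ay, az, tx, ty, tz, claw], ...]. A call has 1 to 8 rows; each row shifts and turns the commanded pose from where the row before left it, along the tool's axes as they then stand; what a row does not reach is not made up. A row lasts 1/12 s, in which the tool goes at most 41.7 mm and 7.16 degrees, less where a joint would pass 70% of its speed; a pose out of reach is approached as far as the arm can. A call is refused whole if a number of a shift passes 0.0417 or a number of a turn 7.16, either way. A call with a gripper value outside its range is refused whole. The fingers move at their own pace and stop on an object; "force" is the grip in N (left out, the last holds). Time passes only in rows, so rows that do not move let the fingers close. It gives the time, the measured TCP pose, the force, the opening and the grip force at its end, in the units of the state.
- status.read_state(): the state, without advancing time (a new reading comes with each control period).
- read_camera(name): name is "scene" or "top"; returns a dict with "color" (384x512x3 uint8, red, green, blue), "intrinsics" (3x3 intrinsics, pixels), "D" ([k1, k2, p1, p2, k3] as OpenCV has them; the pictures are not rectified), "world_from_camera" (4x4, takes a point from camera to world coordinates). Camera axes: x right, y up, looking along -z (the intrinsics and any distortion apply to the point x, -y, -z); pixel columns grow to the right and rows downward; lengths in m; the calibration is good to about 2 mm. A picture is of the moment at which its call begins. There is no depth.
- workorder.finish_job(): hands the job in; it is judged then, once.
Trained networks look in a picture, given as the dict that the camera call returned (one of the last four; its "shot" number tells which), for a name from the list of things; names that differ only in an ending like _2 or _b are one class to them, and where a whole thing is asked for, a point or a joint stands for the part that bears it (a point fixed in the world has none). Each returns a list of dicts, best first, with "score" (0 to 1); they miss things now and then, are a little off and sometimes report something else, mostly with a low value. They report only what shows in the picture. A call takes as long as a camera call.
- masks_of(picture, name): "mask" (384x512 bool, what is visible of it) and "bbox" ([left, top, right, bottom] in pixels, round what is visible of it).
The state is a dict: "time": time; "q": joint angles; "joint_vel": joint speeds; "joint_torque": joint torques, N m; "tool_pos": TCP position; "tcp_rot": TCP orientation; "wrist_force": force on the tool from outside, world axes, zero at the start; "torque": the same for the moment, N m; "width": opening from 0.0 (shut) to 1.0 (fully open); "grip_force": force on a finger pad.
Only numpy, scipy, OpenCV 4.12 (cv2) and the standard library are available. Lean on these libraries where they do the work, as an engineer would, in place of code of your own. Each camera call takes 0.05 s, during which the arm holds its last target. There are 200 camera calls.

## Working session

There is one attempt and no reset: what is moved stays moved. The work goes in short steps, Python scripts to look and compute and a tool call to move; the robot and the scene stay as the last step left them, time stands still between calls to the robot, and variables do not carry over. Pictures are saved under pics/ and viewed, at most 10 in all, crops included, and the job is handed in when it is done.

Besides the shell and the picture viewer there is one more tool, called after ">>>" by a JSON object that holds its "fn" and its "kwargs". drive_tool: Moves the arm, as the interface text tells. Its arguments: {"type":"object","properties":{"rows":{"type":"array"},"force":{"type":"number"}},"required":["rows"]}

```bash
mkdir -p pics; cat > h.py <<'E'
import numpy as np, cv2
from workcell import status, read_camera, workorder, masks_of
def ray(p,uv):
    K=np.array(p["intrinsics"]);D=np.array(p["D"]);T=np.array(p["world_from_camera"])
    n=cv2.undistortPoints(np.array([[uv]],float),K,D)[0,0]
    return T[:3,3],T[:3,:3]@np.array([n[0],-n[1],-1])
def at_z(p,uv,z):
    o,d=ray(p,uv); return o+d*(z-o[2])/d[2]
def proj(p,X):
    K=np.array(p["intrinsics"]);D=np.array(p["D"]);T=np.array(p["world_from_camera"])
    c=(np.atleast_2d(X)-T[:3,3])@T[:3,:3]; c=c*[1,-1,-1]
    return cv2.projectPoints(c,np.zeros(3),np.zeros(3),K,D)[0][:,0]
E
python3 - <<'E'
from h import *
print(status.read_state())
Z={"release_pad":.052,"upstand_top":.066,"sliding_jaw":.05,"circuit_board":.035,"board_holder":.022,"wick_spool":.014,"heatsink":.02,"brass_wool_pot":.069}
ims=[]
for c in("top","scene"):
    p=read_camera(c); cv2.imwrite(f"pics/{c}.png",p["color"][:,:,::-1])
    for n,z in Z.items():
        for m in masks_of(p,n)[:2]:
            v,u=np.nonzero(m["mask"]); r=cv2.minAreaRect(np.c_[u,v].astype(np.float32))
            print(c,n,round(m["score"],2),np.round(m["bbox"]),np.round(at_z(p,(u.mean(),v.mean()),z),3),np.round(r[1]),round(r[2]))
E
```

```text
{'time': 0.0, 'q': array([-1.25790264e+00,  2.64785479e-01,  1.60535334e+00,  4.98921632e-06,
        1.27369950e+00, -3.69178947e-02]), 'joint_vel': array([-0.00208208,  0.00102122,  0.00183627,  0.00209599,  0.00102563,
       -0.00061173]), 'joint_torque': array([ 1.50052809e-03, -5.15105867e+01, -3.67315006e+01, -2.31841177e-04,
        1.29543719e-02, -1.53453834e-05]), 'tool_pos': array([ 0.23108681, -0.63338772,  0.20635146]), 'tcp_rot': array([-3.09147051e+00, -5.46295937e-01,  4.77449879e-04]), 'wrist_force': array([-0.25180625, -0.01540444, -0.15244519]), 'torque': array([ 0.07593463, -0.00532458,  0.03956887]), 'grip_force': 0.0, 'width': 0.9967716731750315}
top release_pad 0.82 [237. 192. 262. 221.] [0.378 0.313 0.052] [22. 27.] 16
top upstand_top 0.94 [226. 179. 272. 230.] [0.376 0.312 0.066] [38. 47.] 14
top upstand_top 0.45 [293. 142. 330. 176.] [0.463 0.199 0.066] [34. 36.] 18
top sliding_jaw 0.6 [227. 178. 272. 234.] [0.38  0.313 0.05 ] [37. 46.] 15
top circuit_board 0.85 [211. 233. 261. 272.] [0.296 0.337 0.035] [46. 34.] 16
top wick_spool 0.52 [196. 125. 212. 148.] [0.522 0.404 0.014] [19. 15.] 90
top heatsink 0.58 [215. 142. 236. 164.] [0.494 0.358 0.02 ] [20. 21.] 5
top brass_wool_pot 0.98 [293. 139. 331. 178.] [0.463 0.199 0.069] [34. 37.] 45
scene release_pad 0.88 [245. 200. 275. 224.] [0.375 0.319 0.052] [24. 26.] 63
scene upstand_top 0.21 [184. 196. 212. 221.] [0.449 0.396 0.066] [22. 24.] 54
scene sliding_jaw 0.8 [233. 186. 290. 244.] [0.373 0.323 0.05 ] [58. 42.] 53
scene circuit_board 0.86 [255. 229. 311. 270.] [0.295 0.344 0.035] [31. 48.] 59
scene board_holder 0.95 [213. 174. 321. 288.] [0.365 0.316 0.022] [130.  53.] 53
scene wick_spool 0.58 [156. 204. 175. 224.] [0.517 0.414 0.014] [19. 20.] 90
scene heatsink 0.85 [184. 197. 210. 222.] [0.486 0.368 0.02 ] [22. 25.] 56
scene brass_wool_pot 0.74 [250. 148. 280. 183.] [0.438 0.236 0.069] [36. 30.] 90
```

View pics/top.png

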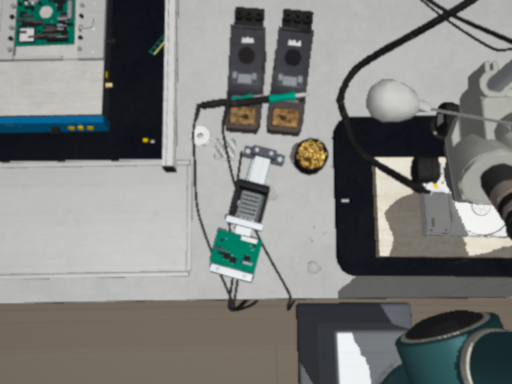

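View pics/scene.png

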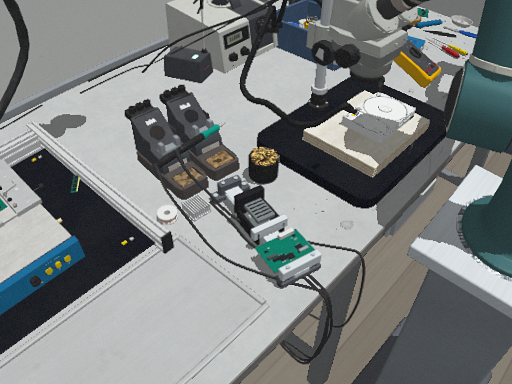

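The top view shows the holder running from the board at (235,253), past the pad at (250,206), to the end stop at (262,155). The pot is at (311,155), the heatsink at (225,153) and the spool at (203,135). The microscope stands between the arm and the holder, so I'll fit the holder and locate the microscope.

```bash
cat > fit.py <<'E'
from h import *
from scipy.optimize import least_squares
P={c:read_camera(c) for c in("top","scene")}
obs=[]
for c in P:
    for n in("release_pad","circuit_board"):
        m=masks_of(P[c],n)
        if m:
            M=m[0]["mask"].astype(np.uint8); mm=cv2.moments(M,True)
            obs.append((c,n,np.array([mm["m10"],mm["m01"]])/mm["m00"]))
def W(v,X):
    X=np.atleast_2d(X).astype(float);c,s=np.cos(v[2]),np.sin(v[2])
    return np.c_[v[0]+c*X[:,0]-s*X[:,1],v[1]+s*X[:,0]+c*X[:,1],X[:,2]]
# v = pad centre x,y,yaw, distance pad->board
def f(v): return np.concatenate([proj(P[c],W(v,[0,0,.052] if n[0]=="r" else [-v[3],0,.037]))[0]-o for c,n,o in obs])
r=least_squares(f,[.377,.315,-.28,.085]);v=r.x
print("pad x,y,yaw deg,d",np.round(v,4),np.degrees(v[2]).round(1),r.fun.round(1))
s=.064-v[3]+0  # board centre at hx=-68 if against the fixed jaw -> pad hx = -68+d
padx=-.069+v[3]; print("opening est (pad hx=5mm+s):",round(padx-.005,4))
def box(x0,x1,w,z): return [[x0,-w,z],[x1,-w,z],[x1,w,z],[x0,w,z]]
for c,(x0,y0) in dict(top=(190,130),scene=(180,160)).items():
    k=5;im=cv2.resize(P[c]["color"][y0:y0+(110 if c=="scene" else 118)+10,x0:x0+150,::-1],None,fx=k,fy=k,interpolation=cv2.INTER_CUBIC)
    for b,col in((box(-.024,.024,.018,.052),(0,0,255)),(box(.027,.041,.029,.066),(255,0,255)),(box(-.039,-.027,.029,.0455),(255,255,0)),(box(-v[3]-.031,-v[3]+.031,.0425,.03),(0,255,255)),(box(-.115-padx,.135-padx,.015,.022),(255,0,0))):
        q=((proj(P[c],W(v,b))-[x0,y0]+.5)*k).astype(int); cv2.polylines(im,[q],True,col,1)
    cv2.imwrite(f"pics/fit_{c}.png",im[:600])
# microscope: rough matches top<->scene
def tri(a,b):
    (o1,d1),(o2,d2)=ray(P["top"],a),ray(P["scene"],b)
    t=np.linalg.lstsq(np.c_[d1,-d2],o2-o1,rcond=None)[0]; return ((o1+d1*t[0]+o2+d2*t[1])/2).round(3),np.linalg.norm(o1+d1*t[0]-o2-d2*t[1]).round(3)
for n,a,b in(("knob1",(447,120),(320,52)),("knob2",(427,168),(347,50)),("objective",(505,190),(368,70)),("lampend",(390,100),(318,95))): print(n,tri(a,b))
print("cams",{c:np.array(P[c]["world_from_camera"])[:3,3].round(2) for c in P})
for n,uv in(("matTL",(335,117)),("matBL",(335,275)),("disc",(484,218))): print(n,at_z(P["top"],uv,0.01).round(3))
for n,uv in(("disc",(384,110)),("pillar foot",(318,105))): print("scene",n,at_z(P["scene"],uv,0.03).round(3))
E
python3 fit.py
```

```text
pad x,y,yaw deg,d [ 0.3764  0.3154 -0.3124  0.085 ] -17.9 [-1.2  1.  -2.   0.2  0.1 -2.2  1.1 -2. ]
opening est (pad hx=5mm+s): 0.011
knob1 (array([0.484, 0.008, 0.204]), np.float64(0.007))
knob2 (array([0.394, 0.063, 0.26 ]), np.float64(0.001))
objective (array([ 0.394, -0.076,  0.165]), np.float64(0.04))
lampend (array([0.502, 0.053, 0.131]), np.float64(0.085))
cams {'top': array([0.24, 0.3 , 0.91]), 'scene': array([-0.  ,  0.75,  0.63])}
matTL [0.557 0.142 0.01 ]
matBL [0.252 0.157 0.01 ]
disc [ 0.353 -0.123  0.01 ]
scene disc [ 0.394 -0.151  0.03 ]
scene pillar foot [ 0.522 -0.057  0.03 ]
```

View pics/fit_top.png

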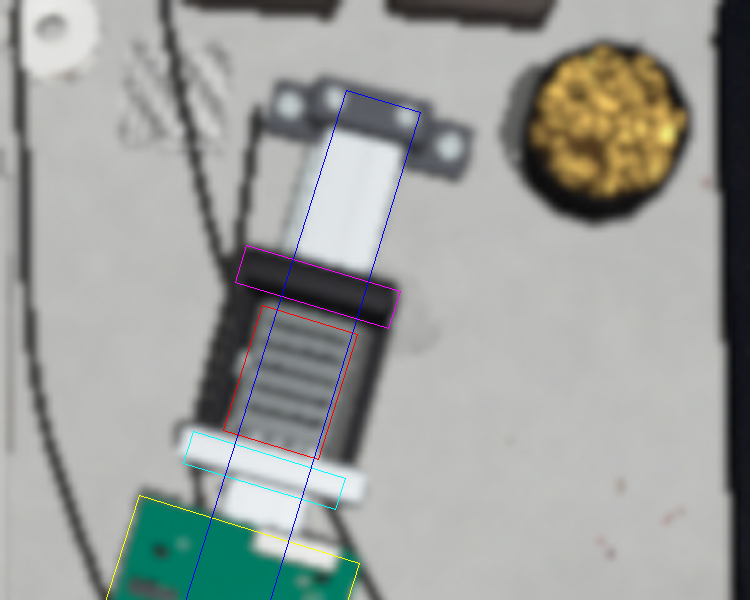

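View pics/fit_scene.png

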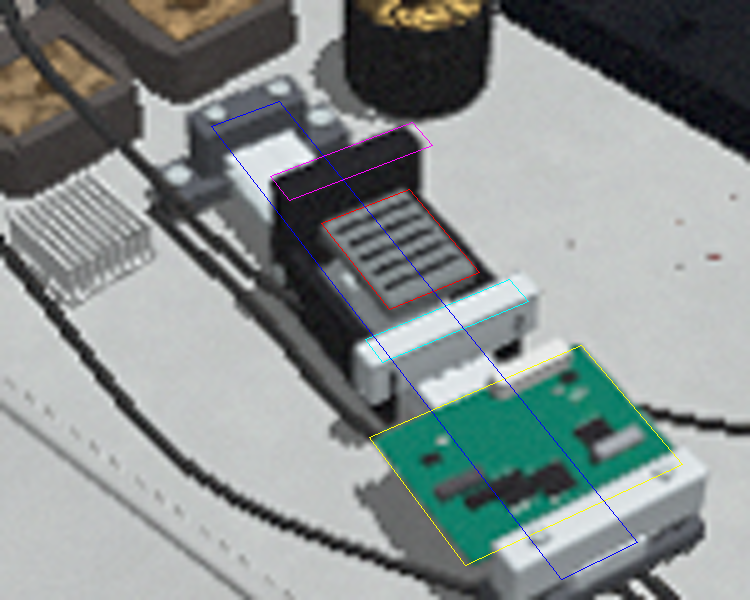

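The fitted outlines lie on the pad, upstand and board to within about 3 mm. That puts the pad at about (0.376, 0.314) and the bar at about -17°. The microscope blocks a direct swing, so I'll look at how far it extends before choosing the path.

```bash
python3 - <<'E'
from h import *
t=read_camera("top");s=read_camera("scene")
a=cv2.resize(t["color"][40:240,412:512,::-1],None,fx=3,fy=3);b=cv2.resize(s["color"][0:200,290:450,::-1],None,fx=3,fy=3)
cv2.imwrite("pics/mic.png",np.hstack([a,b])[:600,:800])
for z in(.2,.3,.4,.5):
    print(z,"top",[at_z(t,uv,z)[:2].round(2).tolist() for uv in((480,70),(450,190),(510,225))])
for y in(0,-.1,-.2):
    o=[]
    for uv in((330,0),(360,0),(400,0),(370,70),(350,60)):
        c,d=ray(s,uv);k=(y-c[1])/d[1];o.append((c+d*k).round(2)[[0,2]].tolist())
    print("scene y",y,o)
E
```

```text
0.2 top [[0.56, -0.05], [0.37, 0.01], [0.32, -0.07]]
0.3 top [[0.52, -0.0], [0.35, 0.05], [0.31, -0.02]]
0.4 top [[0.47, 0.05], [0.34, 0.09], [0.3, 0.03]]
0.5 top [[0.43, 0.1], [0.32, 0.13], [0.29, 0.09]]
scene y 0 [[0.48, 0.31], [0.42, 0.33], [0.34, 0.36], [0.37, 0.2], [0.42, 0.21]]
scene y -0.1 [[0.55, 0.27], [0.47, 0.29], [0.38, 0.32], [0.42, 0.15], [0.48, 0.15]]
scene y -0.2 [[0.61, 0.23], [0.53, 0.25], [0.43, 0.28], [0.47, 0.09], [0.53, 0.09]]
```

View pics/mic.png

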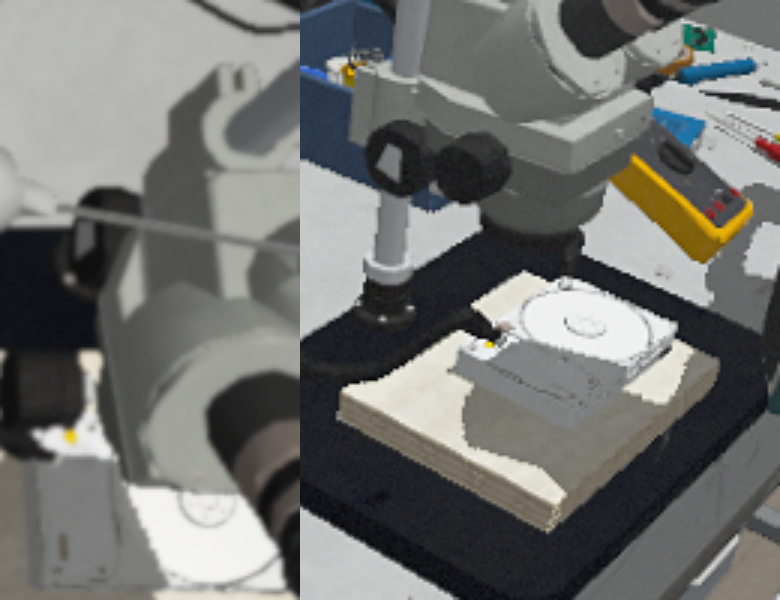

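The microscope's eyepieces point towards the robot, at about x 0.25–0.5, y 0 to -0.15 and up to roughly z 0.4. I'll close the gripper, pull in and up, and swing across above z 0.55.

>>> {"fn": "drive_tool", "kwargs": {"rows": [[0,0,0,0,-0.021,-0.034,0],[0,0,0,0,-0.021,-0.034,0],[0,0,0,0,-0.021,-0.034,0],[0,0,0,0,-0.021,-0.034,0],[0,0,0,0,-0.021,-0.034,0],[0,0,0,0,-0.021,-0.034,0],[0,0,0,0,-0.021,-0.034,0],[0,0,0,0,-0.021,-0.034,0]], "force": 30}}

```text
time: 1.97
tool_pos: [0.1733, -0.4749, 0.4815]
tcp_rot: [3.093, 0.547, 0.0]
wrist_force: [0.1, -0.8, -0.1]
width: -0.0
grip_force: 0.0
```

>>> {"fn": "drive_tool", "kwargs": {"rows": [[0,0,0,0,-0.021,-0.034,0],[0,0,0,0,-0.021,-0.034,0],[0,0,0,0,-0.021,-0.034,0],[0,0,0,0,0,0,0]]}}

```text
time: 2.3
tool_pos: [0.1513, -0.4145, 0.5917]
tcp_rot: [3.079, 0.544, 0.003]
wrist_force: [-0.2, -0.5, 2.3]
width: -0.001
grip_force: 0.0
```

>>> {"fn": "drive_tool", "kwargs": {"rows": [[0,0,-5,0.038,0,0,0],[0,0,-5,0.038,0,0,0],[0,0,-5,0.038,0,0,0],[0,0,-5,0.038,0,0,0],[0,0,-5,0.038,0,0,0],[0,0,-5,0.038,0,0,0],[0,0,-5,0.038,0,0,0],[0,0,-5,0.038,0,0,0]]}}

```text
time: 2.97
tool_pos: [0.3898, -0.2342, 0.5811]
tcp_rot: [-2.717, -1.577, 0.0]
wrist_force: [0.3, -1.3, -0.2]
width: -0.001
grip_force: 0.0
```

```bash
python3 - <<'E'
from h import *
s=status.read_state();print(s["q"].round(2),s["tool_pos"].round(3),s["wrist_force"].round(1))
a=read_camera("scene")["color"];b=read_camera("top")["color"]
cv2.imwrite("pics/sw.png",cv2.resize(np.hstack([a,b])[:,:,::-1],(800,300)))
E
```

```text
[-0.6  -0.15  1.37 -0.    1.92 -0.08] [ 0.39  -0.234  0.581] [ 0.3 -1.3 -0.2]
```

View pics/sw.png

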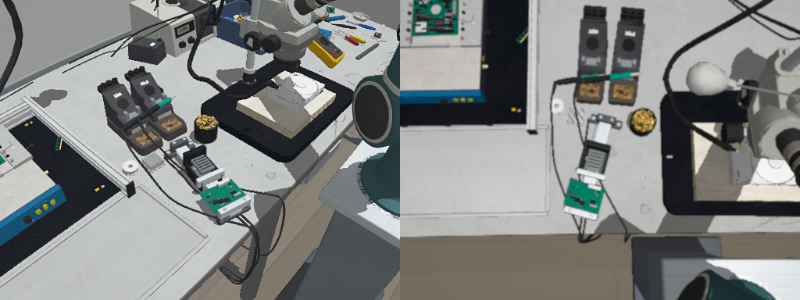

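The gripper is above both camera views and clear of the microscope, and nothing in the scene has moved. I'll keep swinging.

>>> {"fn": "drive_tool", "kwargs": {"rows": [[0,0,-5,0.038,0,-0.01,0],[0,0,-5,0.038,0,-0.01,0],[0,0,-5,0.038,0,0,0],[0,0,-5,0.038,0,0,0]]}}

```text
time: 3.4
tool_pos: [0.4469, -0.0952, 0.602]
tcp_rot: [2.403, 2.022, 0.001]
wrist_force: [0.2, -0.6, -0.9]
width: 0.003
grip_force: 0.0
```

>>> {"fn": "drive_tool", "kwargs": {"rows": [[0,0,-5,0.038,0,0,0],[0,0,-5,0.038,0,0,0],[0,0,-5,0.038,0,0,0],[0,0,-5,0.038,0,0,0],[0,0,-5,0.038,0,0,0],[0,0,-5,0.038,0,0,0],[0,0,-5,0.038,0,0,0],[0,0,-5,0.038,0,0,0]]}}

```text
time: 4.07
tool_pos: [0.407, 0.2007, 0.6012]
tcp_rot: [1.566, 2.723, -0.001]
wrist_force: [1.2, 0.6, 0.2]
width: 0.001
grip_force: 0.0
```

>>> {"fn": "drive_tool", "kwargs": {"rows": [[0,0,6.5,0,0,0,0],[0,0,6.5,0,0,0,0],[0,0,6.5,0,0,0,0],[0,0,6.5,0,0,0,0],[0,0,6.5,0,0,0,0],[0,0,6.5,0,0,0,0],[0,0,6.5,0,0,0,0],[0,0,0,0,0,0,0]]}}

```text
time: 4.73
tool_pos: [0.4074, 0.199, 0.6017]
tcp_rot: [2.504, 1.897, 0.0]
wrist_force: [0.3, -0.4, 0.4]
width: 0.0
grip_force: 0.0
```

```bash
cat > off.py <<'E'
from h import *
from scipy.spatial.transform import Rotation as R
s=status.read_state();r=R.from_rotvec(s["tcp_rot"]);M=r.as_matrix()
print(s["time"],s["q"].round(2),s["tool_pos"].round(4),"y heading",np.degrees(np.arctan2(M[1,1],M[0,1])).round(1),"tilt",M[:,2].round(3),s["wrist_force"].round(1))
a=np.radians(-17.);t=np.array([.3762,.3142,.1])+.008*np.array([np.cos(a),np.sin(a),0])
print("tool-axes shift to hover", (M.T@(t-s["tool_pos"])).round(4))
E
python3 off.py
```

```text
4.7333 [ 0.4  -0.14  1.32 -0.    1.96  0.67] [0.4074 0.199  0.6017] y heading -15.7 tilt [ 0. -0. -1.] [ 0.3 -0.4  0.4]
tool-axes shift to hover [ 0.1024 -0.0534  0.5017]
```

>>> {"fn": "drive_tool", "kwargs": {"rows": [[0,0,1.3,0.034,-0.018,0,0],[0,0,0,0.034,-0.018,0,0],[0,0,0,0.034,-0.018,0,0],[0,0,0,0,0,0.04,0],[0,0,0,0,0,0.04,0],[0,0,0,0,0,0.04,0],[0,0,0,0,0,0.04,0],[0,0,0,0,0,0.04,0]]}}

```text
time: 5.4
tool_pos: [0.384, 0.3123, 0.3998]
tcp_rot: [2.518, 1.878, 0.001]
wrist_force: [0.7, 1.1, 0.5]
width: -0.001
grip_force: 0.0
```

>>> {"fn": "drive_tool", "kwargs": {"rows": [[0,0,0,0,0,0.04,0],[0,0,0,0,0,0.04,0],[0,0,0,0,0,0.04,0],[0,0,0,0,0,0.04,0],[0,0,0,0,0,0.04,0],[0,0,0,0,0,0.04,0],[0,0,0,0,0,0.03,0],[0,0,0,0,0,0,0]]}}

```text
time: 6.07
tool_pos: [0.3792, 0.3085, 0.1242]
tcp_rot: [2.519, 1.877, -0.022]
wrist_force: [-0.9, -0.5, -1.2]
width: 0.003
grip_force: 0.0
```

```bash
python3 off.py; python3 - <<'E'
from h import *
a=read_camera("scene");b=read_camera("top")
A=cv2.resize(a["color"][110:290,170:320,::-1],(400,480));B=cv2.resize(b["color"][120:300,180:330,::-1],(400,480))
cv2.imwrite("pics/hover.png",np.hstack([A,B]))
E
```

```text
6.0667 [ 0.63 -0.01  2.07 -0.    1.09  0.92] [0.3792 0.3085 0.1242] y heading -16.6 tilt [-0.011 -0.008 -1.   ] [-0.9 -0.5 -1.2]
tool-axes shift to hover [0.0048 0.0037 0.0242]
```

View pics/hover.png

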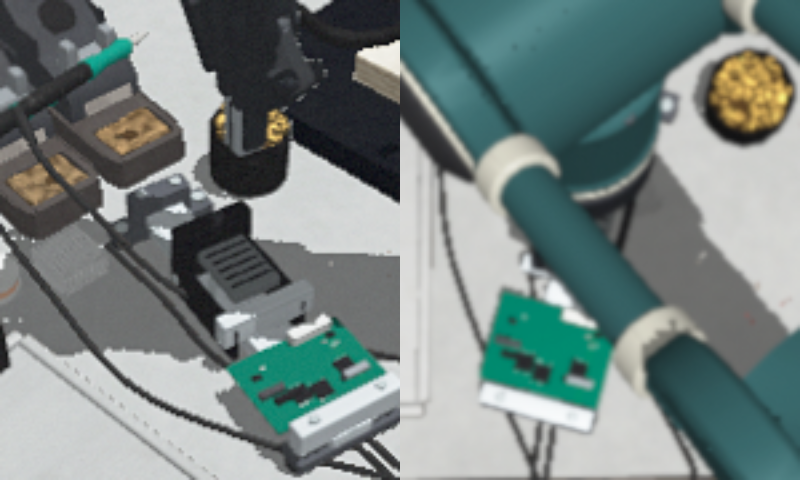

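The fingertips (left half, about (245,155)) hang above the pad (about (240,265)). The board and pot haven't moved. Next I'll correct the offset and lower to just above the pad.

>>> {"fn": "drive_tool", "kwargs": {"rows": [[0,0,0,0,0,0,0],[0,0,0,0.002,0.002,0.02,0],[0,0,0,0,0,0.015,0],[0,0,0,0,0,0,0],[0,0,0,0,0,0,0]]}}

```text
time: 6.58
tool_pos: [0.3876, 0.3148, 0.0987]
tcp_rot: [2.521, 1.875, 0.004]
wrist_force: [-0.6, 0.4, 0.8]
width: 0.0
grip_force: 0.0
```

```bash
python3 off.py; python3 - <<'E'
from h import *
a=read_camera("scene");s=status.read_state();v=proj(a,s["tool_pos"][None])[0]
im=cv2.resize(a["color"][160:260,200:325,::-1],None,fx=6,fy=6,interpolation=cv2.INTER_CUBIC)
cv2.circle(im,tuple(((v-[200,160]+.5)*6).astype(int).tolist()),4,(0,0,255),1);cv2.imwrite("pics/near.png",im)
E
```

```text
6.5833 [ 0.63  0.03  2.09 -0.    1.03  0.92] [0.3876 0.3148 0.0987] y heading -16.7 tilt [ 0.002  0.002 -1.   ] [-0.6  0.4  0.8]
tool-axes shift to hover [-0.0039 -0.0028 -0.0013]
```

View pics/near.png

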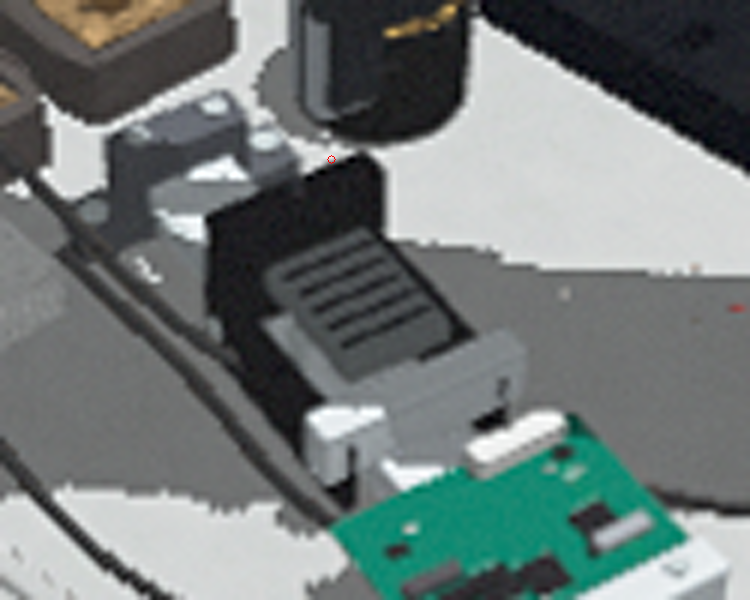

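The tip projects to (331,159), which matches the visible fingertips, and it stands over the pad side of the upstand. I'll shift slightly, then lower and press.

>>> {"fn": "drive_tool", "kwargs": {"rows": [[0,0,0,-0.004,-0.005,0,0],[0,0,0,0,0,0.02,0],[0,0,0,0,0,0.014,0],[0,0,0,0,0,0.004,0],[0,0,0,0,0,0,0],[0,0,0,0,0,0,0]]}}

```text
time: 7.13
tool_pos: [0.3809, 0.312, 0.0597]
tcp_rot: [-2.521, -1.874, -0.002]
wrist_force: [0.0, 0.1, -0.2]
width: -0.0
grip_force: 0.0
```

```bash
python3 off.py
```

```text
7.1333 [0.64 0.06 2.13 0.   0.95 0.93] [0.3809 0.312  0.0597] y heading -16.8 tilt [ 0.001  0.001 -1.   ] [ 0.   0.1 -0.2]
tool-axes shift to hover [ 0.0007  0.0029 -0.0403]
```

>>> {"fn": "drive_tool", "kwargs": {"rows": [[0,0,0,0,0,0.005,0],[0,0,0,0,0,0.004,0],[0,0,0,0,0,0.004,0],[0,0,0,0,0,0.003,0],[0,0,0,0,0,0,0],[0,0,0,0,0,0,0],[0,0,0,0,0,0,0]]}}

```text
time: 7.72
tool_pos: [0.3805, 0.3117, 0.0427]
tcp_rot: [-2.521, -1.874, 0.0]
wrist_force: [-0.2, -0.5, 0.1]
width: -0.004
grip_force: 0.0
```

The force stays near zero at z 0.043, where I expected about 5 N, so I'll look.

```bash
python3 off.py; python3 - <<'E'
from h import *
a=read_camera("scene");print(status.read_state()["wrist_force"].round(2),status.read_state()["torque"].round(2))
im=cv2.resize(a["color"][160:260,200:325,::-1],None,fx=6,fy=6,interpolation=cv2.INTER_CUBIC)
cv2.imwrite("pics/press.png",im)
E
```

```text
7.7167 [0.64 0.09 2.14 0.   0.91 0.93] [0.3805 0.3117 0.0427] y heading -16.8 tilt [-0. -0. -1.] [-0.2 -0.5  0.1]
tool-axes shift to hover [ 0.0012  0.0031 -0.0573]
[0.16 0.49 0.41] [-0.01 -0.07  0.01]
```

View pics/press.png

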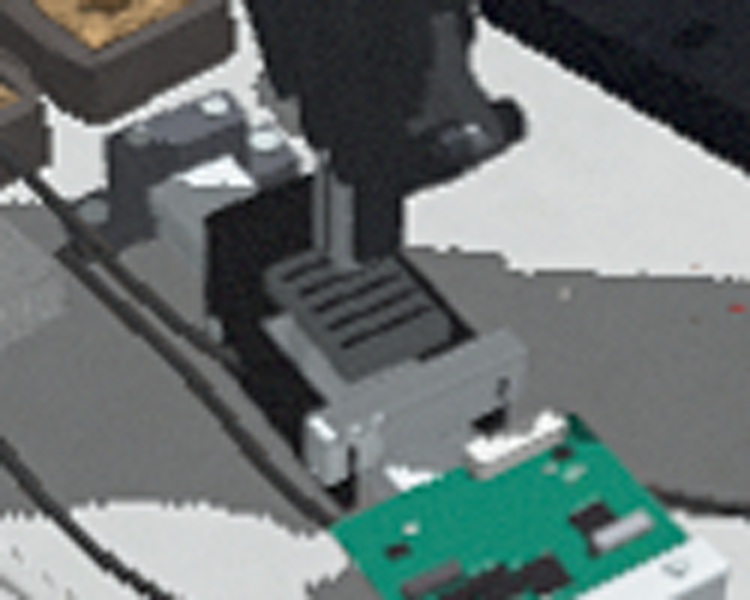

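The pad isn't pressed yet. The fingertips end at about (355,265), over the rear ribs. I'll compare the projected TCP with what is visible.

```bash
python3 - <<'E'
from h import *
a=read_camera("scene");s=status.read_state();t=s["tool_pos"]
for dz in(0,.01,.02): print(dz,((proj(a,t+[0,0,dz])[0]-[200,160]+.5)*6).round(0))
c=np.radians(-17);u=np.array([np.cos(c),np.sin(c),0]);w=np.array([-np.sin(c),np.cos(c),0])
pc=np.array([.3762,.3142,.052])
for i in(-.024,.024):
    for j in(-.018,.018): print(i,j,((proj(a,pc+i*u+j*w)[0]-[200,160]+.5)*6).round(0))
print("at press, on-bar shift",(t-pc)@u,(t-pc)@w)
E
```

```text
0 [356. 306.]
0.01 [357. 282.]
0.02 [357. 257.]
-0.024 -0.018 [459. 324.]
-0.024 0.018 [352. 370.]
0.024 -0.018 [373. 225.]
0.024 0.018 [268. 268.]
at press, on-bar shift 0.004979080116682601 -0.0010293305332813487
```

The columns agree but the visible tips sit about 15 mm higher than the reported TCP. So I'll lower in small steps and go by force.

>>> {"fn": "drive_tool", "kwargs": {"rows": [[0,0,0,0,0,0.002,0],[0,0,0,0,0,0.002,0],[0,0,0,0,0,0,0],[0,0,0,0,0,0,0]]}}

```text
time: 8.15
tool_pos: [0.3803, 0.3115, 0.0384]
tcp_rot: [2.521, 1.874, -0.001]
wrist_force: [0.6, 0.0, 0.7]
width: -0.001
grip_force: 0.0
```

>>> {"fn": "drive_tool", "kwargs": {"rows": [[0,0,0,0,0,0.002,0],[0,0,0,0,0,0.002,0],[0,0,0,0,0,0,0],[0,0,0,0,0,0,0]]}}

```text
time: 8.48
tool_pos: [0.3803, 0.3115, 0.0345]
tcp_rot: [-2.521, -1.874, 0.001]
wrist_force: [-0.4, 0.8, 0.0]
width: 0.002
grip_force: 0.0
```

>>> {"fn": "drive_tool", "kwargs": {"rows": [[0,0,0,0,0,0.002,0],[0,0,0,0,0,0.001,0],[0,0,0,0,0,0,0],[0,0,0,0,0,0,0]]}}

```text
time: 8.82
tool_pos: [0.3804, 0.3116, 0.0316]
tcp_rot: [2.521, 1.874, -0.0]
wrist_force: [0.5, -0.2, -0.1]
width: -0.0
grip_force: 0.0
```

```bash
python3 - <<'E'
from h import *
print(np.mean([(read_camera("scene"),status.read_state()["wrist_force"])[1] for _ in range(6)],0).round(2))
a=read_camera("scene")
im=cv2.resize(a["color"][160:260,200:325,::-1],None,fx=6,fy=6,interpolation=cv2.INTER_CUBIC)
cv2.imwrite("pics/press2.png",im)
E
```

```text
[-0.12  0.12 -0.22]
```

View pics/press2.png

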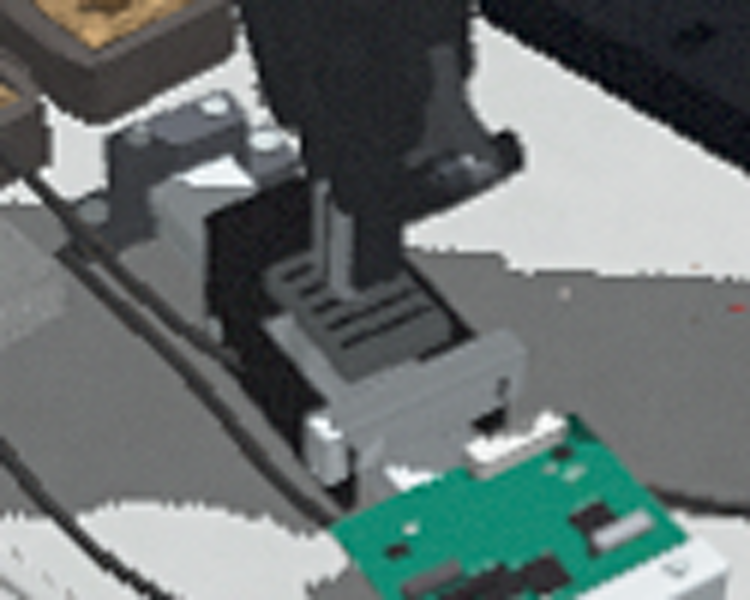

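In the picture the tips end at about (365,293), level with mid-pad and just above it. I'll keep going down on force; that was my tenth and last picture.

>>> {"fn": "drive_tool", "kwargs": {"rows": [[0,0,0,0,0,0.002,0],[0,0,0,0,0,0.001,0],[0,0,0,0,0,0,0],[0,0,0,0,0,0,0]]}}

```text
time: 9.5
tool_pos: [0.3804, 0.3116, 0.0285]
tcp_rot: [-2.521, -1.874, 0.001]
wrist_force: [-0.2, 0.5, -0.4]
width: 0.003
grip_force: 0.0
```

>>> {"fn": "drive_tool", "kwargs": {"rows": [[0,0,0,0,0,0.002,0],[0,0,0,0,0,0.001,0],[0,0,0,0,0,0,0],[0,0,0,0,0,0,0]]}}

```text
time: 9.83
tool_pos: [0.3806, 0.3117, 0.0258]
tcp_rot: [2.521, 1.874, 0.0]
wrist_force: [-0.3, -0.2, 2.3]
width: 0.002
grip_force: 1.2
```

Contact: about 2.3 N at reported z 0.026, which matches the force needed to start the pad. Now I'll press.

>>> {"fn": "drive_tool", "kwargs": {"rows": [[0,0,0,0,0,0.002,0],[0,0,0,0,0,0.002,0],[0,0,0,0,0,0.002,0],[0,0,0,0,0,0.002,0],[0,0,0,0,0,0,0],[0,0,0,0,0,0,0]]}}

```text
time: 10.33
tool_pos: [0.3807, 0.3117, 0.0182]
tcp_rot: [2.521, 1.874, 0.0]
wrist_force: [-1.8, -2.4, 8.5]
width: 0.002
grip_force: 4.3
```

```bash
cat > fz.py <<'E'
from h import *
F=[]
for _ in range(4):
    p=read_camera("scene");s=status.read_state();F.append(s["wrist_force"])
print(s["time"],s["tool_pos"].round(4),np.mean(F,0).round(2))
for n,z in(("release_pad",.045),("sliding_jaw",.05),("circuit_board",.037)):
    for m in masks_of(p,n)[:1]:
        v,u=np.nonzero(m["mask"]);print(n,round(m["score"],2),np.round(m["bbox"]),u.mean().round(1),v.mean().round(1))
E
python3 fz.py
```

```text
10.5333 [0.3808 0.3117 0.0182] [-2.1  -2.52  8.55]
release_pad 0.69 [245. 208. 272. 224.] 259.2 216.0
sliding_jaw 0.87 [233. 192. 288. 245.] 257.1 217.9
circuit_board 0.89 [254. 232. 313. 270.] 283.7 249.0
```

The pad is down on its stop at 8.5 N. Now I'll push along the bar (+tool y).

>>> {"fn": "drive_tool", "kwargs": {"rows": [[0,0,0,0,0.004,0,0],[0,0,0,0,0.004,0,0],[0,0,0,0,0.004,0,0],[0,0,0,0,0.004,0,0],[0,0,0,0,0,0,0]]}}

```text
time: 11.1
tool_pos: [0.3964, 0.3072, 0.0182]
tcp_rot: [-2.522, -1.874, -0.001]
wrist_force: [-1.7, -1.6, 8.4]
width: 0.003
grip_force: 4.1
```

```bash
python3 fz.py
```

```text
11.3 [0.3964 0.3073 0.0183] [-1.37 -2.01  7.93]
release_pad 0.72 [239. 202. 268. 218.] 253.4 210.7
sliding_jaw 0.79 [228. 188. 284. 238.] 252.4 212.1
circuit_board 0.94 [255. 230. 314. 270.] 284.0 248.7
```

The jaw is following the fingers and the board is still. I'll continue.

>>> {"fn": "drive_tool", "kwargs": {"rows": [[0,0,0,0,0.005,0,0],[0,0,0,0,0.005,0,0],[0,0,0,0,0.005,0,0],[0,0,0,0,0.005,0,0],[0,0,0,0,0.005,0,0],[0,0,0,0,0.005,0,0],[0,0,0,0,0,0,0]]}}

```text
time: 12.03
tool_pos: [0.4256, 0.2989, 0.0183]
tcp_rot: [-2.522, -1.873, -0.002]
wrist_force: [-0.8, -1.2, 7.2]
width: 0.003
grip_force: 3.5
```

```bash
python3 fz.py
```

```text
12.2333 [0.4256 0.2989 0.0183] [-0.69 -1.13  6.52]
release_pad 0.57 [233. 192. 257. 209.] 243.4 200.6
sliding_jaw 0.85 [222. 178. 274. 228.] 243.8 202.2
circuit_board 0.7 [254. 229. 313. 270.] 284.0 248.7
```

>>> {"fn": "drive_tool", "kwargs": {"rows": [[0,0,0,0,0.004,0,0],[0,0,0,0,0.004,0,0],[0,0,0,0,0.003,0,0],[0,0,0,0,0,0,0],[0,0,0,0,0,0,0]]}}

```text
time: 12.8
tool_pos: [0.4358, 0.2959, 0.0183]
tcp_rot: [-2.521, -1.873, -0.003]
wrist_force: [-1.7, 0.4, 6.5]
width: -0.001
grip_force: 3.3
```

>>> {"fn": "drive_tool", "kwargs": {"rows": [[0,0,0,0,0.002,0,0],[0,0,0,0,0.002,0,0],[0,0,0,0,0,0,0],[0,0,0,0,0,0,0]]}}

```text
time: 13.13
tool_pos: [0.4386, 0.295, 0.0182]
tcp_rot: [-2.521, -1.872, -0.0]
wrist_force: [-4.6, 1.6, 8.4]
width: -0.001
grip_force: 4.0
```

```bash
python3 fz.py
```

```text
13.3333 [0.4386 0.295  0.0182] [-3.46  0.8   8.14]
release_pad 0.55 [228. 189. 255. 205.] 241.6 196.4
sliding_jaw 0.81 [217. 173. 270. 222.] 240.7 198.3
circuit_board 0.67 [256. 231. 313. 268.] 283.6 249.1
```

>>> {"fn": "drive_tool", "kwargs": {"rows": [[0,0,0,0,0.003,0,0],[0,0,0,0,0.003,0,0],[0,0,0,0,0,0,0],[0,0,0,0,0,0,0]]}}

```text
time: 13.82
tool_pos: [0.444, 0.2931, 0.0181]
tcp_rot: [-2.521, -1.872, 0.001]
wrist_force: [-3.9, 1.8, 8.2]
width: 0.0
grip_force: 4.2
```

```bash
python3 fz.py
```

```text
14.0167 [0.444  0.2931 0.0181] [-4.79  1.6   8.58]
release_pad 0.83 [229. 190. 258. 204.] 241.2 195.9
sliding_jaw 0.95 [218. 175. 270. 221.] 240.2 197.9
circuit_board 0.96 [256. 230. 314. 269.] 283.8 248.6
```

The jaw has stopped and the fingers are slipping on the pad, so it is probably at the stop. I'll push on until the fingers meet the upstand to make sure.

>>> {"fn": "drive_tool", "kwargs": {"rows": [[0,0,0,0,0.003,0,0],[0,0,0,0,0.003,0,0],[0,0,0,0,0,0,0],[0,0,0,0,0,0,0]]}}

```text
time: 14.5
tool_pos: [0.4471, 0.2921, 0.018]
tcp_rot: [-2.519, -1.869, 0.006]
wrist_force: [-13.9, 4.9, 13.0]
width: -0.002
grip_force: 10.0
```

>>> {"fn": "drive_tool", "kwargs": {"rows": [[0,0,0,0,0.002,0,0],[0,0,0,0,0,0,0],[0,0,0,0,0,0,0]]}}

```text
time: 14.75
tool_pos: [0.4471, 0.292, 0.018]
tcp_rot: [-2.517, -1.867, 0.01]
wrist_force: [-18.9, 7.9, 16.5]
width: -0.004
grip_force: 13.5
```

```bash
python3 fz.py
```

```text
14.95 [0.4471 0.292  0.0179] [-18.06   6.95  16.48]
release_pad 0.72 [230. 190. 256. 203.] 242.1 195.9
sliding_jaw 0.94 [219. 173. 268. 220.] 241.2 198.3
circuit_board 0.97 [253. 230. 311. 270.] 283.5 248.8
```

The jaw is hard against the stop at 19 N. I'll relax the sideways push without dragging the jaw back, then lift.

>>> {"fn": "drive_tool", "kwargs": {"rows": [[0,0,0,0,-0.003,0,0],[0,0,0,0,0,-0.004,0],[0,0,0,0,0,-0.008,0],[0,0,0,0,-0.002,-0.01,0],[0,0,0,0,-0.002,-0.015,0],[0,0,0,0,0,-0.03,0],[0,0,0,0,0,-0.03,0],[0,0,0,0,0,0,0]]}}

```text
time: 15.77
tool_pos: [0.4504, 0.2944, 0.1218]
tcp_rot: [2.52, 1.873, 0.019]
wrist_force: [1.5, 0.9, 0.1]
width: 0.002
grip_force: 0.0
```

>>> {"fn": "drive_tool", "kwargs": {"rows": [[0,0,0,0,0,-0.03,0],[0,0,0,0,0,-0.03,0],[0,0,0,0,0,-0.03,0],[0,0,0,0,0,-0.03,0],[0,0,0,0,0,0,0],[0,0,0,0,0,0,0]]}}

```text
time: 16.27
tool_pos: [0.4476, 0.2927, 0.2377]
tcp_rot: [2.521, 1.873, 0.01]
wrist_force: [-0.5, -0.1, -1.0]
width: -0.001
grip_force: 0.0
```

```bash
python3 fz.py; python3 - <<'E'
from h import *
# expected pixel positions at opening 72 mm vs seen
p=read_camera("scene")
for n,z in(("release_pad",.052),("heatsink",.02),("wick_spool",.014),("brass_wool_pot",.069),("circuit_board",.035)):
    for m in masks_of(p,n)[:1]:
        v,u=np.nonzero(m["mask"]);X=at_z(p,(u.mean(),v.mean()),z);print(n,m["score"].__round__(2),X.round(3),np.round(m["bbox"]), "pad travel",np.linalg.norm(X[:2]-[.375,.319]).round(4) if n[0]=="r" else "")
E
```

```text
16.4667 [0.4447 0.2913 0.2327] [-0.23  0.02 -0.41]
release_pad 0.67 [228. 181. 255. 203.] 242.5 192.0
sliding_jaw 0.77 [219. 167. 272. 222.] 240.9 194.3
circuit_board 0.56 [252. 230. 313. 268.] 283.7 248.7
release_pad 0.86 [0.428 0.304 0.052] [230. 180. 257. 203.] pad travel 0.0548
wick_spool 0.64 [0.517 0.414 0.014] [155. 205. 175. 224.] pad travel 
brass_wool_pot 0.86 [0.438 0.236 0.069] [251. 147. 280. 182.] pad travel 
circuit_board 0.76 [0.296 0.344 0.035] [253. 231. 314. 270.] pad travel
```

```bash
python3 - <<'E'
from h import *
p=read_camera("scene");a=cv2.imread("pics/scene.png")[190:228,178:216];g=cv2.cvtColor
full=p["color"][:,:,::-1].copy()
r=cv2.matchTemplate(full[170:250,150:240],a,cv2.TM_CCOEFF_NORMED);print(cv2.minMaxLoc(r),"expected loc (28,20)")
print([(m["score"],m["bbox"]) for m in masks_of(p,"heatsink")[:1]])
s=status.read_state();print(s["wrist_force"].round(1),s["tool_pos"].round(3))
E
```

```text
(-0.20147904753684998, 0.7199023962020874, (27, 9), (28, 20)) expected loc (28,20)
[(0.9, [182.7, 195.0, 213.0, 220.3])]
[0.7 1.2 1. ] [0.446 0.292 0.235]
```

The heatsink hasn't moved, the jaw is at the stop and the arm is clear, so I'm handing in.

```bash
python3 -c "
from workcell import workorder
print(workorder.finish_job())"
```

```text
the job is handed in; nothing more can be done
None
```

I pressed the release pad, pushed the jaw back until it stopped hard at the end stop, and lifted clear. The last camera checks showed the board, spool, heatsink and pot where they started. The job is handed in, but the hand-in call gave no verdict.

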